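# Shut the wash jars and hang the sample baskets up to dry

## Task

The rinse is finished. First screw the lids of both wash jars fully shut so that nothing drips into them, then hang every sample basket on the bench by its handle on the drying rack, one to a hook and any basket on any hook, and once they hang still push the dryer's lever all the way over to on (the green mark). Leave the other things on the bench where they are.

Things in the scene. Friction and masses are not known exactly. Their poses are not given: they have to be found in the camera images.
- basket_blue: loose blue sample basket, 200 g, may be absent: tub 86 (x) x 76 (y) x 45 mm high, rigid bail of 8 mm bar in its y-z plane. On the bail's peak stands a white square grip with a blue top, 22 x 22 mm, z = 114 to 160 mm. Origin: centre of the underside, z up; same either way round (half turn)
- basket_blue_eye (a point): underside of the peak of the blue basket's bail, 108 mm above its underside at x = y = 0: the point that rests on a hook. The bail's uprights stand at y = +-36 mm, up to z = 94 mm, then slope straight to the peak; the opening runs through along x, from the tub's rim (z = 45 mm) to z = 108 mm. Axes as the basket's
- basket_orange: loose orange sample basket, 200 g, may be absent: tub 86 (x) x 76 (y) x 45 mm high, rigid bail of 8 mm bar in its y-z plane. On the bail's peak stands a white square grip with a orange top, 22 x 22 mm, z = 114 to 160 mm. Origin: centre of the underside, z up; same either way round (half turn)
- basket_orange_eye (a point): underside of the peak of the orange basket's bail, 108 mm above its underside at x = y = 0: the point that rests on a hook. The bail's uprights stand at y = +-36 mm, up to z = 94 mm, then slope straight to the peak; the opening runs through along x, from the tub's rim (z = 45 mm) to z = 108 mm. Axes as the basket's
- basket_green: loose green sample basket, 200 g, may be absent: tub 86 (x) x 76 (y) x 45 mm high, rigid bail of 8 mm bar in its y-z plane. On the bail's peak stands a white square grip with a green top, 22 x 22 mm, z = 114 to 160 mm. Origin: centre of the underside, z up; same either way round (half turn)
- basket_green_eye (a point): underside of the peak of the green basket's bail, 108 mm above its underside at x = y = 0: the point that rests on a hook. The bail's uprights stand at y = +-36 mm, up to z = 94 mm, then slope straight to the peak; the opening runs through along x, from the tub's rim (z = 45 mm) to z = 108 mm. Axes as the basket's
- rack: fixed drying rack: drip tray 400 mm long, 18 mm high (x = -80 to +20 mm), end posts at y = +-195 mm, level crossbar along y at x = 0, its top at z = 168 mm. Three hooks at y = -130, 0, 130 mm stick out to -x: 8 mm bar, level to x = -75 mm (top at z = 165 mm), then bent up to a red tip at x = -85 mm (top at z = 187 mm). Origin: on the bench under the crossbar's middle, z up
- hook0 (a point): top of the level part of the hook at y = -130 mm of the rack, 45 mm in front of the crossbar and 40 mm behind the red tip; axes as the rack's (the hook points along -x)
- hook1 (a point): top of the level part of the hook at the middle of the rack, 45 mm in front of the crossbar and 40 mm behind the red tip; axes as the rack's (the hook points along -x)
- hook2 (a point): top of the level part of the hook at y = +130 mm of the rack, 45 mm in front of the crossbar and 40 mm behind the red tip; axes as the rack's (the hook points along -x)
- jar_amber: fixed amber jar with the white lid: glass 76 mm in diameter up to 76 mm high in a steel foot 96 mm wide and 12 mm high; lid on top from z = 86 to 122 mm. Origin: centre of the underside; a yellow mark on the shoulder points along its x
- lid_amber_grip (a point): on the axis of the lid of the amber jar with the white lid, 12 mm under the lid's top (lid: ribbed cylinder 54 mm in diameter, 36 mm high)
- lid_amber (a joint): angle of the captive screw lid of the amber jar with the white lid, rad: 0 = fully shut (stop; its black line stands over the jar's yellow mark), 5.0 = open (stop); grows anticlockwise seen from above, so turn clockwise to shut. It does not rise; about 0.1 N m to turn, stays where left
- jar_clear: fixed clear jar with the red lid: glass 76 mm in diameter up to 76 mm high in a steel foot 96 mm wide and 12 mm high; lid on top from z = 86 to 122 mm. Origin: centre of the underside; a yellow mark on the shoulder points along its x
- lid_clear_grip (a point): on the axis of the lid of the clear jar with the red lid, 12 mm under the lid's top (lid: ribbed cylinder 54 mm in diameter, 36 mm high)
- lid_clear (a joint): angle of the captive screw lid of the clear jar with the red lid, rad: 0 = fully shut (stop; its black line stands over the jar's yellow mark), 5.0 = open (stop); grows anticlockwise seen from above, so turn clockwise to shut. It does not rise; about 0.1 N m to turn, stays where left
- blower: fixed white dryer blower 100 x 80 x 60 mm beside the rack, with the fan lever in the middle of its top. Origin: centre of the underside; the lever swings in its x-z plane
- fan_lever (a joint): dryer fan lever, rad: 0 = off, leaning 0.5 rad to the blower's -x (towards the red mark); 1.0 = on, leaning 0.5 rad to +x (towards the green mark). Pivot 82 mm above the blower's underside at x = y = 0; light (about 0.06 N m), stays where it is left
- fan_lever_tip (a point): centre of the red ball, 26 mm in diameter, on the end of the lever, 70 mm from its pivot
- tip_box: bystander: loose blue pipette-tip box 80 x 120 x 50 mm; origin at the underside
- well_strip: bystander: loose grey well strip 75 x 30 x 6 mm; origin at the underside
- specimen_cup: bystander: loose specimen cup with an orange lid, 70 mm wide, 69 mm high; origin at the underside
Things that resemble listed ones, but are neither listed nor needed, are in the scene too. What is shaped like the jar_clear but purple is not meant.

How it is judged (in metres and radians):
On the way, in this order (a step that is already met when the one before it is completed fails the run):
1. both jar lids screwed fully shut (value of joint each of lid_amber, lid_clear below 0.12 rad), for 0.2 s.
2. every basket hanging by its bail on a hook of the rack (((horizontal distance between basket_blue_eye and hook0 below 0.036 m and y of basket_blue_eye in the frame of hook0 between -0.015 and 0.015 m and z of basket_blue_eye in the frame of hook0 between -0.008 and 0.012 m) or (horizontal distance between basket_blue_eye and hook1 below 0.036 m and y of basket_blue_eye in the frame of hook1 between -0.015 and 0.015 m and z of basket_blue_eye in the frame of hook1 between -0.008 and 0.012 m) or (horizontal distance between basket_blue_eye and hook2 below 0.036 m and y of basket_blue_eye in the frame of hook2 between -0.015 and 0.015 m and z of basket_blue_eye in the frame of hook2 between -0.008 and 0.012 m)) and contact force between each of basket_blue, basket_orange, basket_green and rack above 0.3 N and angle between each of basket_blue, basket_orange, basket_green's own z axis and vertical below 0.5 rad and linear speed of each of basket_blue, basket_orange, basket_green below 0.15 m/s and ((horizontal distance between basket_orange_eye and hook0 below 0.036 m and y of basket_orange_eye in the frame of hook0 between -0.015 and 0.015 m and z of basket_orange_eye in the frame of hook0 between -0.008 and 0.012 m) or (horizontal distance between basket_orange_eye and hook1 below 0.036 m and y of basket_orange_eye in the frame of hook1 between -0.015 and 0.015 m and z of basket_orange_eye in the frame of hook1 between -0.008 and 0.012 m) or (horizontal distance between basket_orange_eye and hook2 below 0.036 m and y of basket_orange_eye in the frame of hook2 between -0.015 and 0.015 m and z of basket_orange_eye in the frame of hook2 between -0.008 and 0.012 m)) and ((horizontal distance between basket_green_eye and hook0 below 0.036 m and y of basket_green_eye in the frame of hook0 between -0.015 and 0.015 m and z of basket_green_eye in the frame of hook0 between -0.008 and 0.012 m) or (horizontal distance between basket_green_eye and hook1 below 0.036 m and y of basket_green_eye in the frame of hook1 between -0.015 and 0.015 m and z of basket_green_eye in the frame of hook1 between -0.008 and 0.012 m) or (horizontal distance between basket_green_eye and hook2 below 0.036 m and y of basket_green_eye in the frame of hook2 between -0.015 and 0.015 m and z of basket_green_eye in the frame of hook2 between -0.008 and 0.012 m))), for 0.3 s.
3. fan lever pushed over to on (value of joint fan_lever above 0.85 rad), for 0.2 s.
At the end, for the whole second after the job is handed in: Lids within 0.12 rad of shut; every basket present hangs on the rack, borne by it, the peak of its bail (underside) within 36 mm along and 15 mm across of a hook's point and -8 to 12 mm of its height, tilted under 0.5 rad, under 0.15 m/s; lever beyond 0.85 rad (all of step 1 and all of step 2 and value of joint fan_lever above 0.85 rad); the robot touches nothing.
It fails at once if a bystander is moved more than 60 mm (distance of any of tip_box, well_strip, specimen_cup from where it was at the start of the episode above 0.06 m).
Of basket_blue, basket_orange, basket_green only 2 to 3 are there at a start; the rules pass over those that are not, and their reading is None.
At some moment in a run one of basket_blue, basket_orange, basket_green may be knocked a few centimetres aside while the robot is not near it.
Once in a run the grip may slacken for a moment while it holds something.
It also fails if it takes over 210 s, if anything falls off the work surface, if the arm or the gripper's body presses on something with over 40 N, if the wrist force passes 120 N, or if a joint passes its speed limit or range.

## Robot

A 6-joint arm with a two-finger parallel gripper is mounted at the origin on the work surface. World frame = base frame: x ahead of the robot, y to its left, z up, the work surface at z = 0. Lengths are in m, angles in degrees, forces in N, time in s.
With the tool pointing down it reaches from about 0.375 to 0.9 m from the base axis. Payload 3.1 kg.
Tool frame: the origin (TCP) lies at the very end of the fingers, on their centre line; the grasp point (between the pads) lies 19 mm behind it; z points along the fingers, y is the line along which they close (so a half turn about z gives the same grasp; the last joint's range is limited). The gripper opens to 87 mm and grips with 3 to 60 N. Pads are 19 mm wide; open, the fingers measure 117 mm over their backs; the gripper's body (75 mm by 190 mm) begins 51 mm behind the grasp point.
Start: joints at [-77.607, 30.224, 82.088, -0, 67.689, -10.227], TCP at [0.24, -0.577, 0.223] pointing down, gripper open.
Joint ranges: [-176.69, 176.69], [-43.24, 126.21], [12.49, 139.97], [-82, 262], [0, 151.66], [-163.58, 163.58]. Speed limits (degrees/s): [159.86, 159.86, 180, 180, 180, 180].

## Interface

Orientations are given as a 3x3 rotation matrix whose columns are the frame's x, y, z axes.
In Python, from rig import * gives the robot as it stands.
- The arm moves only by the tool jog_arm, never from a script. Its arguments are lists of equal length, an entry for each row: "delta_pos": the shift along the world's x, y, z in cm, a list of three; "turn": the turn about the world's z in degrees; "grip": the closure, from 0 (fully open) to 1 (shut). In form: {"delta_pos": [[x, y, z], ...], "turn": [turn, ...], "grip": [grip, ...]}. A call has 1 to 12 rows; each row is the pose to reach, as a shift and turn from the pose commanded when the call began; what a row does not reach only later rows make up. A row lasts 1/8 s, in which the tool goes at most 62.5 mm and 10.7 degrees, less where a joint would pass 70% of its speed; a pose out of reach is approached as far as the arm can. A call with a gripper value outside its range is refused whole. The fingers move at their own pace and stop on an object; the grip force is fixed at half the most. Time passes only in rows, so rows that repeat a pose let the fingers close. It gives the time, the measured TCP pose, the force, the opening and the grip force at its end, in the units of the state.
- read_state(): the state, without advancing time (a new reading comes with each control period).
- capture(name): name is "scene" or "top"; returns a dict with "color" (480x640x3 uint8, blue, green, red), "fovy" (degrees; the focal length in pixels is half the picture's height over the tangent of half this angle, whatever the lens; pixels are square), "cx", "cy" (the principal point, pixels), "k1" (the pictures are not rectified: a ray, as slopes to the right and down, at radius r is drawn at 1 + k1 r^2 times it, then the intrinsics apply), "camera_from_world" (4x4, takes a point from world to camera coordinates). Camera axes: x right, y up, looking along -z (the intrinsics and any distortion apply to the point x, -y, -z); pixel columns grow to the right and rows downward; lengths in m; the calibration is good to about 2 mm. A picture is of the moment at which its call begins. There is no depth.
- hand_in(): hands the job in; it is judged then, once.
The state is a dict: "time_s": time; "joint_positions": joint angles; "qvel": joint speeds; "tau": joint torques, N m; "position": TCP position; "tcp_rot": TCP orientation; "force": force on the tool from outside, world axes, zero at the start; "moment": the same for the moment, N m; "opening": opening from 0.0 (shut) to 1.0 (fully open); "grasp_force": force on a finger pad.
Only numpy, scipy, OpenCV 4.12 (cv2) and the standard library are available. Lean on these libraries where they do the work, as an engineer would, in place of code of your own. Each camera call takes 0.05 s, during which the arm holds its last target. There are 200 camera calls.

## Working session

There is one attempt and no reset: what is moved stays moved. The work goes in short steps, Python scripts to look and compute and a tool call to move; the robot and the scene stay as the last step left them, time stands still between calls to the robot, and variables do not carry over. Pictures are saved under pics/ and viewed, at most 14 in all, crops included, and the job is handed in when it is done.

Besides the shell and the picture viewer there is one more tool, called after "Call:" by a JSON object that holds its "op" and its "data", one argument or row to a line. jog_arm: Moves the arm, as the interface text tells. Its arguments: {"type":"object","properties":{"delta_pos":{"type":"array"},"turn":{"type":"array"},"grip":{"type":"array"}},"required":["delta_pos","turn","grip"]}

```bash
mkdir -p pics; ls
cat > h.py <<'E'
from rig import *
import numpy as np, cv2
def cam(n):
    c=capture(n); c['f']=240/np.tan(np.radians(c['fovy'])/2); return c
def ray(c,u,v):
    x,y=(u-c['cx'])/c['f'],(v-c['cy'])/c['f']
    k=np.array([[1,0,0],[0,1,0],[0,0,1.]])
    p=cv2.undistortPoints(np.array([[[x,y]]],float),k,np.array([c['k1'],0,0,0.]))[0,0]
    M=np.array(c['camera_from_world']); R=M[:3,:3]; o=-R.T@M[:3,3]
    return o,R.T@np.array([p[0],-p[1],-1])
def onz(c,u,v,z):
    o,d=ray(c,u,v); return o+d*(z-o[2])/d[2]
def proj(c,P):
    M=np.array(c['camera_from_world']); q=M[:3,:3]@np.array(P)+M[:3,3]
    x,y=q[0]/-q[2],-q[1]/-q[2]; s=1+c['k1']*(x*x+y*y)
    return np.array([c['cx']+c['f']*x*s,c['cy']+c['f']*y*s])
E
python3 - <<'E'
from h import *
for n in('scene','top'):
    c=cam(n); cv2.imwrite(f'pics/{n}0.png',c['color']); print(n,c['fovy'],c['k1'],np.round(c['camera_from_world'],3).tolist())
print(read_state())
E
```

```text
pics
scene 44.67370483388875 0.05996099606395869 [[-0.709, 0.705, 0.018, 0.303], [-0.46, -0.482, 0.746, 0.11], [0.534, 0.521, 0.666, -1.615], [0.0, 0.0, 0.0, 1.0]]
top 48.067270068932075 -0.16381331654801648 [[0.005, -1.0, -0.019, -0.005], [0.996, 0.003, 0.094, -0.442], [-0.094, -0.019, 0.995, -1.382], [0.0, 0.0, 0.0, 1.0]]
{'time_s': 0.1, 'joint_positions': array([-7.76075812e+01,  3.02720845e+01,  8.21488368e+01, -1.78593453e-03,
        6.76902518e+01, -1.02275579e+01]), 'qvel': array([-0.0006543 , -0.15662323, -0.18942415,  0.03423143,  0.08586446,
        0.03101974]), 'tau': array([-5.09291967e-04, -4.40985990e+01, -1.77150911e+01,  6.35419716e-02,
        5.34171530e-02, -5.64741504e-05]), 'position': array([ 0.2402578 , -0.57625933,  0.22168733]), 'tcp_rot': array([[ 9.23071681e-01,  3.84627708e-01, -4.44573411e-04],
       [ 3.84627835e-01, -9.23069803e-01,  1.88893971e-03],
       [ 3.16166261e-04, -1.91462206e-03, -9.99998117e-01]]), 'force': array([-0.24918567, -0.02015061,  0.84140184]), 'moment': array([-0.01408788,  0.03908346, -0.02913858]), 'grasp_force': 0.0, 'opening': 1.0006665887561228}
```

View pics/scene0.png

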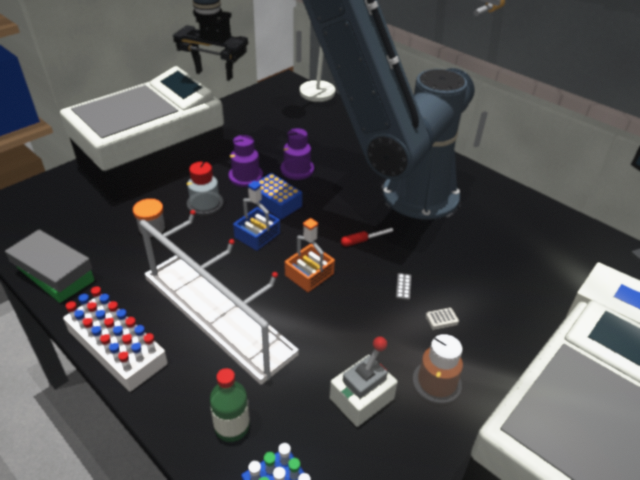

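View pics/top0.png

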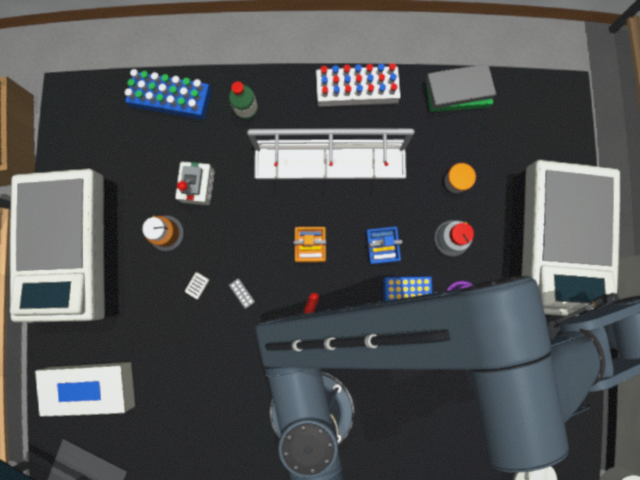

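The scene shows blue (258,225) and orange (310,262) baskets and no green one. The amber jar with white lid is at (443,360) and the clear jar with red lid at (202,185). In the top view the rack is at (330,155) and the blower lever at (183,185). I'll measure next, using enlarged crops.

Run:
```python
from h import *
t=cam('top'); s=cam('scene')
def crop(c,u,v,r,k=0):
    return cv2.resize(c['color'][v-r:v+r,u-r:u+r],(266,266),interpolation=cv2.INTER_CUBIC)
a=[crop(t,157,231,30),crop(t,457,235,30),crop(t,193,183,30)]
b=[crop(s,440,365,36),crop(s,203,183,36),crop(t,310,243,25)]
cv2.imwrite('pics/c1.png',np.vstack([np.hstack(a),np.hstack(b)]))
def blobs(c,lo,hi,mn=15):
    h=cv2.cvtColor(c['color'],cv2.COLOR_BGR2HSV); m=cv2.inRange(h,lo,hi)
    if lo[0]==0 and hi[0]<10: m|=cv2.inRange(h,(172,lo[1],lo[2]),(180,255,255))
    n,_,st,ce=cv2.connectedComponentsWithStats(m)
    return [(np.round(ce[i],1).tolist(),st[i].tolist()) for i in range(1,n) if st[i,4]>=mn]
for nm,c in(('top',t),('scene',s)):
    for col,lo,hi in(('red',(0,140,70),(6,255,255)),('orange',(8,150,100),(20,255,255)),('blue',(105,130,50),(125,255,255)),('yellow',(22,120,100),(34,255,255)),('green',(40,100,50),(85,255,255))):
        print(nm,col,blobs(c,lo,hi,6 if col in('red','yellow') else 20))
for nm,u,v,z in(('amber lid',153,230,.122),('clear lid',461,233,.122),('orange grip',312,239,.16),('blue grip',382,239,.16)):
    print(nm,onz(t,u,v,z))
```

```text
top red [([323.6, 68.4], [320, 65, 8, 8, 42]), ([346.3, 67.4], [343, 64, 8, 8, 43]), ([369.3, 66.6], [366, 64, 8, 7, 40]), ([392.0, 66.3], [389, 64, 7, 7, 35]), ([358.4, 77.9], [356, 75, 6, 7, 30]), ([381.2, 76.9], [379, 74, 6, 7, 31]), ([335.7, 78.9], [334, 76, 5, 7, 28]), ([236.9, 87.0], [231, 81, 12, 13, 130]), ([347.7, 88.1], [346, 85, 5, 7, 30]), ([370.5, 87.2], [369, 84, 5, 7, 27]), ([393.4, 86.7], [391, 84, 6, 7, 30]), ([324.7, 89.4], [323, 86, 5, 8, 29]), ([275.5, 164.0], [275, 163, 2, 3, 6]), ([385.9, 163.1], [385, 162, 3, 3, 8]), ([181.8, 185.5], [176, 181, 11, 10, 77]), ([189.8, 197.1], [187, 195, 6, 5, 27]), ([461.8, 233.4], [450, 223, 24, 22, 405]), ([311.2, 302.7], [304, 292, 15, 22, 202])]
top orange [([461.7, 176.1], [448, 163, 28, 28, 619]), ([164.6, 232.6], [148, 216, 26, 29, 220]), ([309.4, 243.8], [294, 226, 32, 36, 657])]
top blue [([335.0, 68.0], [331, 65, 8, 8, 44]), ([357.9, 67.0], [355, 64, 7, 8, 42]), ([380.6, 66.6], [377, 64, 8, 7, 40]), ([346.9, 78.2], [345, 75, 5, 7, 29]), ([369.8, 77.3], [368, 74, 5, 7, 30]), ([392.8, 76.6], [391, 74, 5, 7, 28]), ([324.0
[... 3313 characters left out ...]
], [260, 460, 14, 20, 114]), ([300.4, 470.2], [298, 467, 6, 7, 25]), ([245.6, 475.2], [241, 470, 10, 10, 79])]
scene yellow [([257.0, 222.2], [252, 219, 13, 8, 28]), ([310.6, 261.2], [304, 257, 15, 11, 38]), ([438.0, 374.0], [437, 373, 3, 3, 7])]
scene green [([64.5, 286.0], [19, 268, 75, 34, 611]), ([226.5, 400.1], [210, 384, 35, 30, 639]), ([346.9, 392.4], [344, 390, 7, 6, 22]), ([268.9, 457.7], [263, 451, 12, 15, 138]), ([294.1, 463.9], [288, 457, 13, 15, 144]), ([263.1, 478.2], [259, 477, 9, 3, 22])]
amber lid [0.46332103 0.39304259 0.122     ]
clear lid [ 0.45776399 -0.36410178  0.122     ]
orange grip [ 0.43804222 -0.00156207  0.16      ]
blue grip [ 0.43853219 -0.16597362  0.16      ]
```

View pics/c1.png

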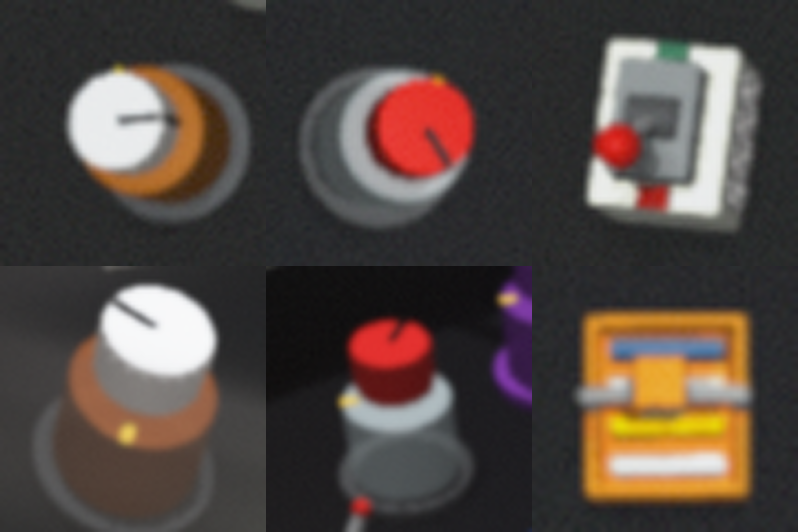

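The crops show: amber line points to −y with its mark about +x; red lid line points to about 210° in world with its mark near +x/+y. The lever leans to the red mark (bottom, −x side), and the orange bail runs along y. Next I'll triangulate.

```bash
cat >> h.py <<'E'
def tri(c1,p1,c2,p2):
    o1,d1=ray(c1,*p1);o2,d2=ray(c2,*p2)
    s=np.linalg.lstsq(np.c_[d1,-d2],o2-o1,rcond=None)[0]
    a,b=o1+s[0]*d1,o2+s[1]*d2; return (a+b)/2,np.linalg.norm(a-b)
def cen(c,lo,hi,box):
    x0,y0,x1,y1=box; h=cv2.cvtColor(c['color'][y0:y1,x0:x1],cv2.COLOR_BGR2HSV)
    ys,xs=np.nonzero(cv2.inRange(h,lo,hi)); return (xs.mean()+x0,ys.mean()+y0) if len(xs) else None
E
python3 - <<'E'
from h import *
np.set_printoptions(precision=4,suppress=True)
t=cam('top'); s=cam('scene')
# lever ball
print('ball',tri(t,(181.5,185.5),s,(379.7,342.4)))
# hook tips
for a,b in(((275.5,163.6),(274.6,273.6)),((331,163.5),(231.3,240.8)),((386,163),(192.1,211.8))): print('tip',tri(t,a,s,b),onz(t,*a,.185),onz(s,*b,.183))
# grips
for n,a,b in(('orange',(312,239),(310.1,223)),('blue',(382,239.5),(253.8,184.7))): print(n,tri(t,a,s,b),onz(s,*b,.16))
# lid tops: crop px -> image
def cp(u,v,x,y,r): return (u-r+x*2*r/266,v-r+y*2*r/266)
A=onz(t,*cp(157,231,117,121,30),.122); C=onz(t,*cp(457,235,424-266,126,30),.122)
A2=onz(s,*cp(440,365,158,330-266,36),.122); C2=onz(s,*cp(203,183,391-266,344-266,36),.122)
print('amber',A,A2,'clear',C,C2)
def ang(p,q): d=p-q; return np.degrees(np.arctan2(d[1],d[0]))
ca,cc=(A+A2)/2,(C+C2)/2
print('lines top',ang(onz(t,*cp(157,231,178,122,30),.122),onz(t,*cp(157,231,120,121,30),.122)),ang(onz(t,*cp(457,235,448-266,163,30),.122),onz(t,*cp(457,235,428-266,132,30),.122)))
print('lines scene',ang(onz(s,*cp(440,365,113,301-266,36),.122),onz(s,*cp(440,365,154,326-266,36),.122)),ang(onz(s,*cp(203,183,404-266,321-266,36),.122),onz(s,*cp(203,183,392-266,341-266,36),.122)))
for z in(.076,.084):
  for c,box,ctr in((s,(430,368,446,380),ca),(s,(185,183,200,198),cc),(t,(148,212,160,220),ca),(t,(452,214,466,224),cc)):
    m=cen(c,(20,70,90),(34,255,255),box)
    if m: p=onz(c,*m,z); print('mark',z,m,p,ang(p,ctr),np.hypot(*(p-ctr)[:2]))
# green/red marks on blower top
g=cen(s,(40,60,30),(85,255,255),(338,385,355,400)); r=(189.8,197.1)
print('gm',onz(s,*g,.06),'gm top',onz(t,*cp(193,183,672-532,48,30),.06),'rm',onz(t,*cp(193,183,653-532,197,30),.06))
# blue bail ends / tub edges: min area rect of tub colour in top
h=cv2.cvtColor(t['color'],cv2.COLOR_BGR2HSV)
for n,lo,hi,b in(('o',(8,150,90),(20,255,255),(285,215,335,270)),('b',(105,110,50),(125,255,255),(360,215,408,270))):
    m=cv2.inRange(h[b[1]:b[3],b[0]:b[2]],lo,hi); pts=cv2.findNonZero(m); print(n,cv2.minAreaRect(pts))
    q=cv2.boxPoints(cv2.minAreaRect(pts))+np.array(b[:2]); print([onz(t,*x,.045)[:2] for x in q])
E
```

```text
ball (array([0.5696, 0.3165, 0.1486]), np.float64(0.001276589066572223))
tip (array([0.6131, 0.0848, 0.1838]), np.float64(0.0007210890457488308)) [0.6131 0.0844 0.185 ] [0.6124 0.0845 0.183 ]
tip (array([ 0.6135, -0.0455,  0.1831]), np.float64(0.0005775935745264655)) [ 0.6132 -0.0457  0.185 ] [ 0.6132 -0.0453  0.183 ]
tip (array([ 0.6154, -0.1747,  0.1831]), np.float64(5.878538183911639e-05)) [ 0.6149 -0.1745  0.185 ] [ 0.6154 -0.1748  0.183 ]
orange (array([0.4366, 0.0007, 0.155 ]), np.float64(0.005910459531740695)) [0.4389 0.0071 0.16  ]
blue (array([ 0.4405, -0.1691,  0.1674]), np.float64(0.010882399811348278)) [ 0.4374 -0.1814  0.16  ]
amber [0.4676 0.3922 0.122 ] [0.4703 0.3953 0.122 ] clear [ 0.4567 -0.3682  0.122 ] [ 0.4573 -0.3649  0.122 ]
lines top -90.97200791420035 -147.5873856550456
lines scene -85.06592284281437 -146.54153115811488
mark 0.076 (np.float64(438.14285714285717), np.float64(373.92857142857144)) [0.4992 0.4058 0.076 ] 21.81263843308123 0.03260105761852118
mark 0.076 (np.float64(188.2), np.float64(183.5)) [ 0.4862 -0.3879  0.076 ] -36.15806173867176 0.036152687
[... 222 characters left out ...]
.084562474538096 0.03862115884472727
mark 0.084 (np.float64(188.2), np.float64(183.5)) [ 0.4919 -0.3785  0.084 ] -18.954967303586557 0.036820321990174244
mark 0.084 (np.float64(153.0), np.float64(216.0)) [0.5038 0.4068 0.084 ] 20.56668214983414 0.03727396454676579
gm [0.6409 0.3087 0.06  ] gm top [0.6447 0.3085 0.06  ] rm [0.5556 0.3168 0.06  ]
o ((24.5, 28.5), (35.0, 31.0), 90.0)
[array([0.4832, 0.0476]), array([ 0.4834, -0.0321]), array([ 0.3934, -0.0324]), array([0.3931, 0.0468])]
b ((23.310976028442383, 29.798782348632812), (36.55284118652344, 32.46687316894531), 83.6598129272461)
[array([ 0.4774, -0.1352]), array([ 0.487 , -0.2185]), array([ 0.3934, -0.2279]), array([ 0.3841, -0.1452])]
```

Call:
{"op": "jog_arm", "data": {
  "delta_pos": [
    [5, 5, 0],
    [10, 10, 0],
    [15, 15, 0],
    [21.7, 21, 0],
    [21.7, 21, 0],
    [21.7, 21, 0],
    [21.7, 21, 0],
    [21.7, 21, 0],
    [21.7, 21, 0],
    [21.7, 21, 0],
    [21.7, 21, 0],
    [21.7, 21, 0]
  ],
  "turn": [10, 20, 30, 40, 50, 60, 70, 80, 90, 100, 110, 120],
  "grip": [0, 0, 0, 0, 0, 0, 0, 0, 0, 0, 0, 0]
}}

```text
time_s: 1.8
position: [0.4574, -0.3668, 0.2225]
tcp_rot: [[-0.798, 0.602, -0.0], [0.602, 0.798, 0.0], [0.0, 0.0, -1.0]]
force: [0.0, 0.5, -0.1]
opening: 0.999
grasp_force: 0.0
```

Run:
```python
from h import *
np.set_printoptions(precision=4,suppress=True)
s=read_state(); print(s['time_s'],s['position'],s['joint_positions'])
t=cam('top'); cv2.imwrite('pics/t1.png',t['color'])
c=cam('scene')
print(tri(t,(465.8,223),c,(189.5,183.8)))
```

```text
1.8 [ 0.4574 -0.3668  0.2225] [ -49.6431   27.2317   87.7907   -0.0003   64.985  -102.5947]
(array([ 0.4864, -0.3868,  0.0765]), np.float64(0.005677423712916809))
```

Call:
{"op": "jog_arm", "data": {
  "delta_pos": [
    [0, 0, 0],
    [0, 0, 0],
    [0, 0, -4],
    [0, 0, -8],
    [0, 0, -11],
    [0, 0, -13.1],
    [0, 0, -13.1],
    [0, 0, -13.1],
    [0, 0, -13.1],
    [0, 0, -13.1],
    [0, 0, -13.1]
  ],
  "turn": [10, 20, 30, 40, 50, 52, 52, 52, 52, 52, 52],
  "grip": [0, 0, 0, 0, 0, 0, 0, 1, 1, 1, 1]
}}

```text
time_s: 3.28
position: [0.4581, -0.3685, 0.0924]
tcp_rot: [[-0.968, -0.253, 0.002], [-0.253, 0.968, -0.004], [-0.001, -0.005, -1.0]]
force: [-0.5, -7.6, -3.6]
opening: 0.633
grasp_force: 3.6
```

Call:
{"op": "jog_arm", "data": {
  "delta_pos": [
    [0, 0, 0],
    [0, 0, 0],
    [0, 0, 0],
    [0, 0, 0],
    [0, 0, 0],
    [0, 0, 0],
    [0, 0, 0],
    [0, 0, 0],
    [0, 0, 0],
    [0, 0, 0],
    [0, 0, 0],
    [0, 0, 0]
  ],
  "turn": [0, 0, -10, -20, -30, -40, -50, -60, -70, -80, -90, -100],
  "grip": [1, 1, 1, 1, 1, 1, 1, 1, 1, 1, 1, 1]
}}

```text
time_s: 4.78
position: [0.4576, -0.37, 0.0923]
tcp_rot: [[-0.076, 0.997, 0.001], [0.997, 0.076, -0.006], [-0.006, 0.0, -1.0]]
force: [-2.6, -7.8, 0.4]
opening: 0.616
grasp_force: 30.0
```

Call:
{"op": "jog_arm", "data": {
  "delta_pos": [
    [0, 0, 0],
    [0, 0, 0],
    [0, 0, 0],
    [0, 0, 0],
    [0, 0, 0],
    [0, 0, 0],
    [0, 0, 0],
    [0, 0, 0],
    [0, 0, 0],
    [0, 0, 0],
    [0, 0, 0],
    [0, 0, 0]
  ],
  "turn": [-10, -20, -30, -40, -50, -60, -70, -80, -90, -100, -110, -120],
  "grip": [1, 1, 1, 1, 1, 1, 1, 1, 1, 1, 1, 1]
}}

```text
time_s: 6.28
position: [0.4568, -0.369, 0.0923]
tcp_rot: [[0.902, -0.433, -0.001], [-0.433, -0.902, -0.004], [0.001, 0.004, -1.0]]
force: [-2.8, -6.2, 1.9]
opening: 0.618
grasp_force: 30.0
```

Call:
{"op": "jog_arm", "data": {
  "delta_pos": [
    [0, 0, 0],
    [0, 0, 0],
    [0, 0, 0],
    [0, 0, 0],
    [0, 0, 0],
    [0, 0, 0]
  ],
  "turn": [-10, -20, -30, -40, -40, -40],
  "grip": [1, 1, 1, 1, 1, 1]
}}

```text
time_s: 7.02
position: [0.4571, -0.3685, 0.0923]
tcp_rot: [[0.417, -0.909, -0.0], [-0.909, -0.417, -0.003], [0.002, 0.001, -1.0]]
force: [-3.1, -4.6, 3.0]
opening: 0.615
grasp_force: 30.0
```

Run:
```python
from h import *
np.set_printoptions(precision=4,suppress=True)
s=read_state(); print(s['time_s'],s['joint_positions'],s['moment'],s['force'])
```

```text
7.025 [-49.7126  37.3365  93.8901  -0.1483  48.6615 105.728 ] [-0.6827  0.5601 -0.0545] [-3.1494 -4.5922  3.0368]
```

Call:
{"op": "jog_arm", "data": {
  "delta_pos": [
    [0, 0, 0],
    [0, 0, 0],
    [0, 0, 0],
    [0, 0, 0]
  ],
  "turn": [-5, -10, -15, -15],
  "grip": [1, 1, 1, 1]
}}

```text
time_s: 7.52
position: [0.4571, -0.3674, 0.0922]
tcp_rot: [[0.169, -0.986, -0.001], [-0.986, -0.169, -0.001], [0.001, 0.001, -1.0]]
force: [-2.6, -2.8, 5.9]
opening: 0.613
grasp_force: 30.0
```

Run:
```python
from h import *
s=read_state(); print(s['time_s'],s['joint_positions'],s['moment'],s['force'])
c=cam('scene');t=cam('top')
cv2.imwrite('pics/c2.png',np.hstack([cv2.resize(c['color'][140:220,160:240],(400,400)),cv2.resize(t['color'][195:275,420:500],(400,400))]))
```

```text
7.525 [-4.96650887e+01  3.73293490e+01  9.39334757e+01 -8.32529425e-02
  4.87113653e+01  1.20661185e+02] [-0.41773894  0.52488303  0.16594759] [-2.62863765 -2.80142308  5.93822806]
```

View pics/c2.png

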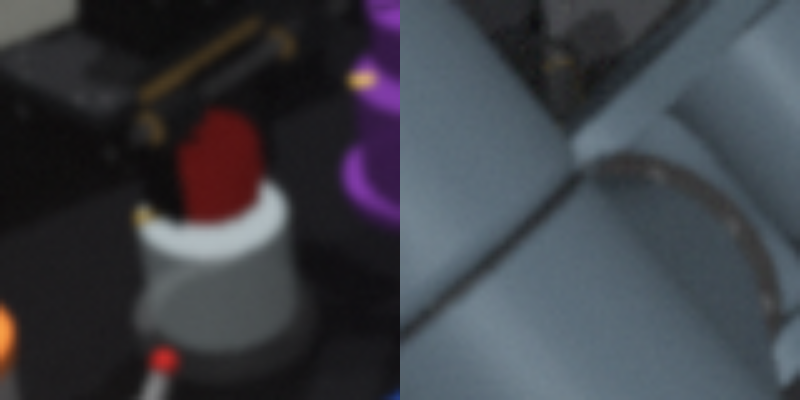

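Call:
{"op": "jog_arm", "data": {
  "delta_pos": [
    [0, 0, 0],
    [0, 0, 0],
    [0, 0, 0],
    [0, 0, 5],
    [0, 0, 10],
    [0, 0, 14],
    [0, 5, 14],
    [0, 10, 14],
    [0, 15, 14],
    [0, 20, 14],
    [0, 25, 14],
    [0, 30, 14]
  ],
  "turn": [0, 0, 0, 10, 20, 30, 40, 50, 60, 70, 80, 90],
  "grip": [0, 0, 0, 0, 0, 0, 0, 0, 0, 0, 0, 0]
}}

```text
time_s: 9.12
position: [0.4571, -0.065, 0.2314]
tcp_rot: [[0.985, 0.172, -0.0], [0.172, -0.985, 0.001], [0.0, -0.001, -1.0]]
force: [1.2, -0.0, -0.0]
opening: 1.001
grasp_force: 0.0
```

Call:
{"op": "jog_arm", "data": {
  "delta_pos": [
    [0, 5, 0],
    [0, 10, 0],
    [0, 15, 0],
    [0, 20, 0],
    [0, 25, 0],
    [0, 30, 0],
    [0, 35, 0],
    [0, 40, 0],
    [1.2, 46, 0],
    [1.2, 46, 0],
    [1.2, 46, 0],
    [1.2, 46, 0]
  ],
  "turn": [10, 20, 30, 40, 50, 60, 70, 80, 90, 100, 110, 120],
  "grip": [0, 0, 0, 0, 0, 0, 0, 0, 0, 0, 0, 0]
}}

```text
time_s: 10.62
position: [0.4686, 0.3935, 0.2308]
tcp_rot: [[-0.643, 0.766, -0.002], [0.766, 0.643, -0.0], [0.001, -0.002, -1.0]]
force: [-0.6, -0.6, -0.3]
opening: 1.004
grasp_force: 0.0
```

Run:
```python
from h import *
s=read_state(); print(s['time_s'],s['joint_positions'],s['position'],s['tcp_rot'][:,0])
c=cam('scene');t=cam('top')
cv2.imwrite('pics/s3.png',c['color'])
cv2.imwrite('pics/c3.png',np.hstack([cv2.resize(c['color'][150:220,165:235],(400,400),interpolation=2),cv2.resize(t['color'][200:270,425:495],(400,400),interpolation=2)]))
```

```text
10.625 [ 2.95537806e+01  2.87245346e+01  8.34572780e+01  3.44819885e-02
  6.79117731e+01 -1.04569420e+01] [0.46860334 0.39350168 0.23083882] [-0.64275654  0.76607004  0.00084449]
```

View pics/c3.png

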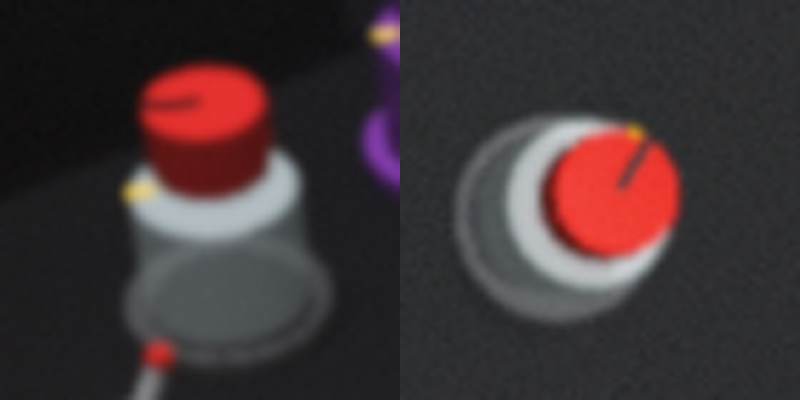

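Top view: clear lid's black line points about −31°, lined up with the yellow mark. It stopped short of my commanded turn, so it is shut. Now the amber lid.

Call:
{"op": "jog_arm", "data": {
  "delta_pos": [
    [0, 0, 0],
    [0, 0, 0],
    [0, 0, 0],
    [0, 0, 0],
    [0, 0, 0],
    [0, 0, 0],
    [0, 0, 0],
    [0, 0, 0],
    [0, 0, -3],
    [0, 0, -7],
    [0, 0, -11],
    [0, 0, -14]
  ],
  "turn": [10, 20, 30, 40, 50, 60, 70, 80, 90, 100, 110, 120],
  "grip": [0, 0, 0, 0, 0, 0, 0, 0, 0, 0, 0, 0]
}}

```text
time_s: 12.22
position: [0.4686, 0.3927, 0.0897]
tcp_rot: [[-0.346, -0.938, -0.002], [-0.938, 0.346, -0.001], [0.001, 0.002, -1.0]]
force: [-0.2, -0.1, -1.1]
opening: 0.997
grasp_force: 0.0
```

Call:
{"op": "jog_arm", "data": {
  "delta_pos": [
    [0, 0, 0],
    [0, 0, 0],
    [0, 0, 0],
    [0, 0, 0],
    [0, 0, 0],
    [0, 0, 0],
    [0, 0, 0],
    [0, 0, 0],
    [0, 0, 0],
    [0, 0, 0],
    [0, 0, 0]
  ],
  "turn": [8, 15, 15, 15, 15, 15, 15, 5, -5, -15, -25],
  "grip": [0, 0, 1, 1, 1, 1, 1, 1, 1, 1, 1]
}}

```text
time_s: 13.6
position: [0.468, 0.3934, 0.0916]
tcp_rot: [[-0.716, -0.698, -0.002], [-0.698, 0.716, 0.0], [0.002, 0.002, -1.0]]
force: [-2.6, 1.6, 2.3]
opening: 0.611
grasp_force: 30.0
```

Call:
{"op": "jog_arm", "data": {
  "delta_pos": [
    [0, 0, 0],
    [0, 0, 0],
    [0, 0, 0],
    [0, 0, 0],
    [0, 0, 0],
    [0, 0, 0],
    [0, 0, 0],
    [0, 0, 0],
    [0, 0, 0],
    [0, 0, 0],
    [0, 0, 0],
    [0, 0, 0]
  ],
  "turn": [-10, -20, -30, -40, -50, -60, -70, -80, -90, -100, -110, -120],
  "grip": [1, 1, 1, 1, 1, 1, 1, 1, 1, 1, 1, 1]
}}

```text
time_s: 15.1
position: [0.4684, 0.3944, 0.0916]
tcp_rot: [[-0.247, 0.969, -0.001], [0.969, 0.247, 0.002], [0.002, -0.001, -1.0]]
force: [-3.4, 4.4, 0.5]
opening: 0.612
grasp_force: 30.0
```

Call:
{"op": "jog_arm", "data": {
  "delta_pos": [
    [0, 0, 0],
    [0, 0, 0],
    [0, 0, 0],
    [0, 0, 0],
    [0, 0, 0],
    [0, 0, 0],
    [0, 0, 0],
    [0, 0, 0],
    [0, 0, 0],
    [0, 0, 0],
    [0, 0, 0],
    [0, 0, 0]
  ],
  "turn": [-10, -20, -30, -40, -50, -60, -70, -80, -90, -100, -110, -120],
  "grip": [1, 1, 1, 1, 1, 1, 1, 1, 1, 1, 1, 1]
}}

```text
time_s: 16.6
position: [0.47, 0.3934, 0.0919]
tcp_rot: [[0.964, -0.266, 0.002], [-0.266, -0.964, -0.001], [0.002, -0.0, -1.0]]
force: [1.1, -1.1, 1.7]
opening: 0.612
grasp_force: 30.0
```

Run:
```python
from h import *
s=read_state(); print(s['time_s'],s['joint_positions'],s['moment'],s['position'])
```

```text
16.6 [ 2.95464844e+01  3.88659252e+01  9.00057772e+01 -1.23079476e-01
  5.10247098e+01  1.35034656e+02] [-0.01986495 -0.23216621  1.00588617] [0.46998905 0.3934169  0.09190995]
```

Call:
{"op": "jog_arm", "data": {
  "delta_pos": [
    [0, 0, 0],
    [0, 0, 0],
    [0, 0, 0],
    [0, 0, 5],
    [0, 0, 10],
    [0, 0, 15],
    [0, -5, 15],
    [-1, -10, 15],
    [-2, -15, 15],
    [-3, -20, 15],
    [-3, -20, 15],
    [-3, -20, 15]
  ],
  "turn": [0, 0, 0, 5, 10, 15, 15, 15, 15, 15, 15, 15],
  "grip": [0, 0, 0, 0, 0, 0, 0, 0, 0, 0, 0, 0]
}}

```text
time_s: 18.1
position: [0.44, 0.1933, 0.2418]
tcp_rot: [[1.0, -0.007, 0.001], [-0.007, -1.0, 0.001], [0.001, -0.001, -1.0]]
force: [0.7, 0.3, 0.0]
opening: 0.998
grasp_force: 0.0
```

Run:
```python
from h import *
np.set_printoptions(precision=4,suppress=True)
s=read_state(); print(s['time_s'],s['joint_positions'],s['position'],s['tcp_rot'][:,0])
c=cam('scene');t=cam('top')
r=lambda a,w,h:cv2.resize(a,(w,h),interpolation=2)
cv2.imwrite('pics/c4.png',np.vstack([np.hstack([r(c['color'][325:395,405:475],400,300),r(t['color'][200:270,120:190],400,300)]),np.hstack([r(c['color'][160:310,220:420],400,300),r(t['color'][200:275,285:410],400,300)])]))
for n,lo,hi,sb,tb,hb in(('o',(8,150,90),(20,255,255),(298,212,322,232),(285,215,335,270),0),('b',(105,110,50),(125,255,255),(245,178,262,192),(360,215,408,270),0)):
    p=cen(c,lo,hi,sb); print(n,p,onz(c,*p,.16) if p else '')
    h=cv2.cvtColor(t['color'],cv2.COLOR_BGR2HSV); m=cv2.inRange(h[tb[1]:tb[3],tb[0]:tb[2]],lo,hi); R=cv2.minAreaRect(cv2.findNonZero(m)); print(R)
    q=[onz(t,*x,.045)[:2] for x in cv2.boxPoints(R)+np.array(tb[:2])+.0]; print(np.mean(q,0),np.array(q).tolist())
```

```text
18.1 [ 10.347   17.585  100.9672   0.0324  61.3808 100.7401] [0.44   0.1933 0.2418] [ 1.     -0.0071  0.0011]
o (np.float64(310.0769230769231), np.float64(222.97435897435898)) [0.4388 0.007  0.16  ]
((24.5, 28.5), (35.0, 31.0), 90.0)
[0.4383 0.0075] [[0.4831928947888211, 0.047569433448413675], [0.4833745878878618, -0.03211882294938922], [0.39337883323777145, -0.032374904770270614], [0.3930855321853917, 0.046827414141370954]]
b (np.float64(254.01098901098902), np.float64(184.6813186813187)) [ 0.437  -0.1811  0.16  ]
((23.26219940185547, 29.859760284423828), (36.44240951538086, 32.57730484008789), 83.6598129272461)
[ 0.4353 -0.1816] [[0.4770873283758008, -0.13498109122182592], [0.4867057166811043, -0.21849727089379034], [0.3934491856574308, -0.2279271578061012], [0.3840790588459354, -0.1448973961711001]]
```

View pics/c4.png

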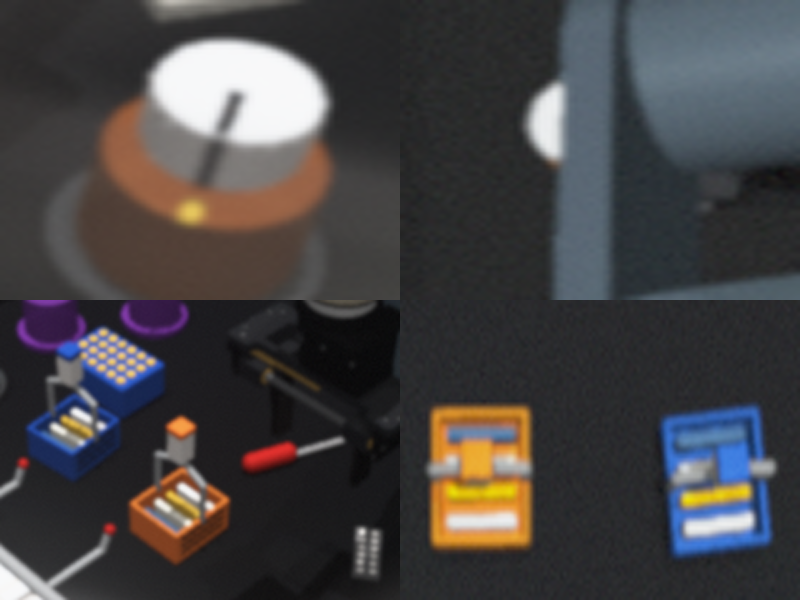

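Amber's black line stands over the yellow mark, so it is shut. Both baskets are unmoved. Picking orange.

Call:
{"op": "jog_arm", "data": {
  "delta_pos": [
    [0, -5, 0],
    [0, -10, 0],
    [0, -15, 0],
    [0, -18.6, 0],
    [0, -18.6, 0],
    [0, -18.6, -4],
    [0, -18.6, -8],
    [0, -18.6, -11.7],
    [0, -18.6, -11.7],
    [0, -18.6, -11.7],
    [0, -18.6, -11.7],
    [0, -18.6, -11.7]
  ],
  "turn": [0, 0, 0, 0, 0, 0, 0, 0, 0, 0, 0, 0],
  "grip": [0, 0, 0, 0, 0, 0, 0, 0, 0, 1, 1, 1]
}}

```text
time_s: 19.7
position: [0.4403, 0.0071, 0.1257]
tcp_rot: [[1.0, -0.006, 0.003], [-0.006, -1.0, -0.001], [0.003, 0.001, -1.0]]
force: [0.5, -0.5, -0.5]
opening: 0.747
grasp_force: 0.0
```

Call:
{"op": "jog_arm", "data": {
  "delta_pos": [
    [0, 0, 0],
    [0, 0, 0],
    [0, 0, 0],
    [0, 0, 0],
    [0, 0, 2],
    [0, 0, 5],
    [0, 0, 8],
    [0, 0, 10],
    [0, 0, 10]
  ],
  "turn": [0, 0, 0, 0, 0, 0, 0, 0, 0],
  "grip": [1, 1, 1, 1, 1, 1, 1, 1, 1]
}}

```text
time_s: 20.82
position: [0.4401, 0.007, 0.2254]
tcp_rot: [[1.0, -0.007, 0.003], [-0.007, -1.0, -0.001], [0.003, 0.001, -1.0]]
force: [0.5, -0.1, -3.4]
opening: 0.249
grasp_force: 29.8
```

Run:
```python
from h import *
c=cam('scene')
cv2.imwrite('pics/c5.png',cv2.resize(c['color'][120:320,200:420],(660,600)))
```

```text
(no output)
```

View pics/c5.png

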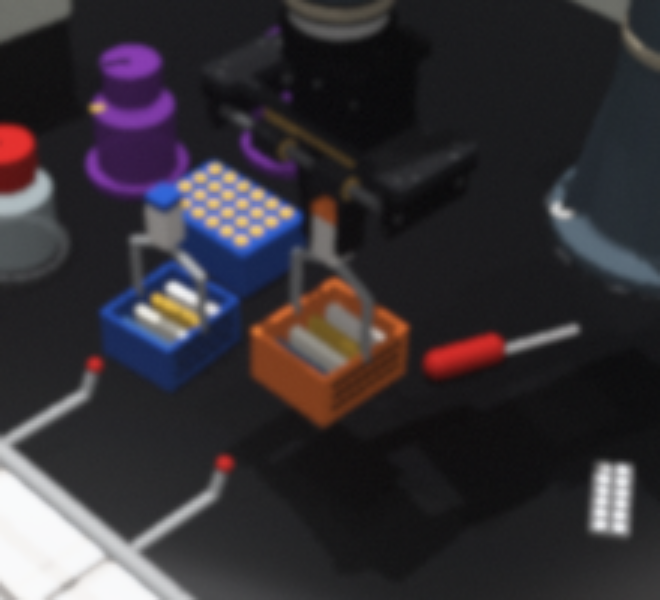

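Orange is held upright in the gripper, centred at about (330,340) in the crop. Moving it to hook2.

Call:
{"op": "jog_arm", "data": {
  "delta_pos": [
    [0, 2, 0],
    [0, 5, 0],
    [1, 7.8, 0],
    [4, 7.8, 0],
    [8, 7.8, 0],
    [12, 7.8, 0],
    [15, 7.8, 0],
    [18, 7.8, 0],
    [20, 7.8, 0],
    [21.3, 7.8, 0],
    [21.3, 7.8, 0],
    [21.3, 7.8, 0]
  ],
  "turn": [0, 0, 0, 0, 0, 0, 0, 0, 0, 0, 0, 0],
  "grip": [1, 1, 1, 1, 1, 1, 1, 1, 1, 1, 1, 1]
}}

```text
time_s: 22.38
position: [0.6511, 0.0852, 0.2238]
tcp_rot: [[1.0, -0.007, -0.003], [-0.007, -1.0, 0.0], [-0.003, -0.0, -1.0]]
force: [-0.1, 0.2, -3.2]
opening: 0.251
grasp_force: 30.0
```

Call:
{"op": "jog_arm", "data": {
  "delta_pos": [
    [0, 0, -1.5],
    [0, 0, -3],
    [0, 0, -4],
    [0, 0, -4.3],
    [0, 0, -4.3]
  ],
  "turn": [0, 0, 0, 0, 0],
  "grip": [1, 1, 1, 1, 1]
}}

```text
time_s: 23.0
position: [0.6519, 0.0848, 0.1846]
tcp_rot: [[1.0, -0.006, 0.0], [-0.006, -1.0, -0.001], [0.0, 0.001, -1.0]]
force: [-6.2, 0.0, 13.6]
opening: 0.251
grasp_force: 30.0
```

Run:
```python
from h import *
c=cam('scene');t=cam('top')
cv2.imwrite('pics/c6.png',np.hstack([cv2.resize(c['color'][170:370,150:350],(400,400)),cv2.resize(t['color'][100:220,230:350],(400,400))]))
```

```text
(no output)
```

View pics/c6.png

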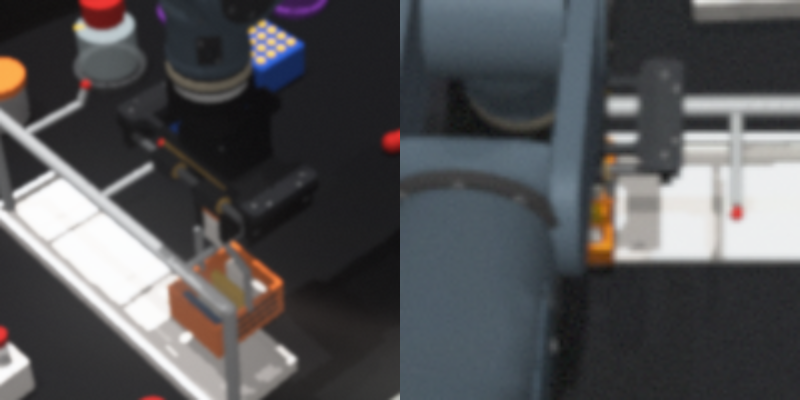

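Orange hangs at hook2 with 13 N upward on the tool, so the bail rests on the hook. I'll ease up slightly, half-open to miss the post, and lift.

Call:
{"op": "jog_arm", "data": {
  "delta_pos": [
    [0, 0, 0.2],
    [0, 0, 0.2],
    [0, 0, 0.2],
    [0, 0, 0.2],
    [0, 0, 0.2],
    [0, 0, 3],
    [0, 0, 6],
    [-5, 0, 7],
    [-10, -5, 7],
    [-15, -9, 7],
    [-15, -9, 7]
  ],
  "turn": [0, 0, 0, 0, 0, 0, 0, 0, 0, 0, 0],
  "grip": [1, 0.55, 0.55, 0.55, 0.55, 0.55, 0.55, 0.55, 0.5, 0, 0]
}}

```text
time_s: 24.48
position: [0.499, -0.006, 0.2514]
tcp_rot: [[1.0, -0.009, -0.003], [-0.009, -1.0, 0.0], [-0.003, -0.0, -1.0]]
force: [0.5, -0.3, -0.4]
opening: 0.648
grasp_force: 0.0
```

```bash
cat > m.py <<'E'
from h import *
np.set_printoptions(precision=4,suppress=True)
s=read_state(); print(s['time_s'],s['position'],s['joint_positions'][5])
c=cam('scene');t=cam('top')
h=cv2.cvtColor(c['color'],cv2.COLOR_BGR2HSV)
for n,lo,hi in(('o',(8,150,90),(20,255,255)),('b',(105,110,50),(125,255,255))):
    k,_,st,ce=cv2.connectedComponentsWithStats(cv2.inRange(h,lo,hi))
    for i in range(1,k):
        if 50<st[i,4]<250 and 220<ce[i][0]<400 and 150<ce[i][1]<380 or st[i,4]>250 and 225<ce[i][0]<350 and 150<ce[i][1]<380: print(n,ce[i],st[i,4],onz(c,*ce[i],.16),onz(c,*ce[i],.217))
E
python3 - <<'E'
from m import *
cv2.imwrite('pics/c7.png',np.hstack([cv2.resize(c['color'][150:350,170:370],(400,400)),cv2.resize(t['color'][120:270,230:410],(400,400))]))
E
```

```text
24.475 [ 0.499  -0.006   0.2514] 77.02479241370132
o [259.3457 271.3519] 162 [0.6152 0.042  0.16  ] [0.6506 0.0859 0.217 ]
o [280.5759 306.9005] 191 [0.6478 0.1393 0.16  ] [0.6809 0.1766 0.217 ]
o [257.5541 300.9189] 74 [0.6689 0.0984 0.16  ] [0.7005 0.1385 0.217 ]
o [249.1043 331.3696] 230 [0.7271 0.1426 0.16  ] [0.7547 0.1797 0.217 ]
b [253.8068 184.7386] 88 [ 0.4375 -0.1813  0.16  ] [ 0.4851 -0.122   0.217 ]
b [262.9451 221.7044] 1475 [ 0.5101 -0.0667  0.16  ] [ 0.5527 -0.0153  0.217 ]
```

View pics/c7.png

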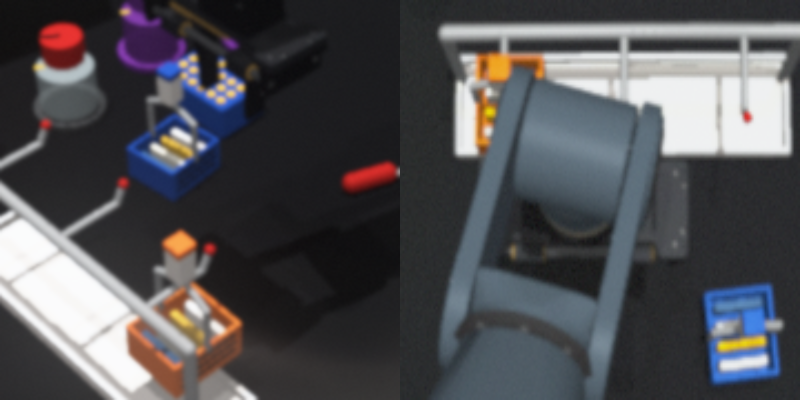

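Orange hangs at hook2: eye (0.651, 0.086), peak at about (180,245) in the crop. Now blue.

Call:
{"op": "jog_arm", "data": {
  "delta_pos": [
    [-3, -5, 0],
    [-6.5, -10, 0],
    [-6.5, -14, 0],
    [-6.5, -17.6, 0],
    [-6.5, -17.6, 0],
    [-6.5, -17.6, -4],
    [-6.5, -17.6, -8],
    [-6.5, -17.6, -12.6],
    [-6.5, -17.6, -12.6],
    [-6.5, -17.6, -12.6],
    [-6.5, -17.6, -12.6],
    [-6.5, -17.6, -12.6]
  ],
  "turn": [6, 6, 6, 6, 6, 6, 6, 6, 6, 6, 6, 6],
  "grip": [0, 0, 0, 0, 0, 0, 0, 0, 0, 1, 1, 1]
}}

```text
time_s: 26.08
position: [0.4383, -0.1814, 0.127]
tcp_rot: [[0.995, 0.098, 0.003], [0.098, -0.995, -0.002], [0.003, 0.002, -1.0]]
force: [0.2, 0.1, 0.0]
opening: 0.745
grasp_force: 0.0
```

Call:
{"op": "jog_arm", "data": {
  "delta_pos": [
    [0, 0, 0],
    [0, 0, 0],
    [0, 0, 0],
    [0, 0, 0],
    [0, 0, 2],
    [0, 0, 5],
    [0, 0, 8],
    [0, 0, 10],
    [0, 0, 10],
    [0, 0, 10]
  ],
  "turn": [0, 0, 0, 0, 0, 0, 0, 0, -3, -5.5],
  "grip": [1, 1, 1, 1, 1, 1, 1, 1, 1, 1]
}}

```text
time_s: 27.32
position: [0.437, -0.1805, 0.2254]
tcp_rot: [[1.0, 0.001, -0.001], [0.001, -1.0, 0.001], [-0.001, -0.001, -1.0]]
force: [0.3, 0.7, -2.8]
opening: 0.25
grasp_force: 29.9
```

Run:
```python
from m import *
cv2.imwrite('pics/c8.png',np.hstack([cv2.resize(c['color'][120:320,180:380],(400,400)),cv2.resize(t['color'][120:320,230:500],(400,400))]))
```

```text
27.325 [ 0.437  -0.1805  0.2254] 53.934804901450356
o [259.378  271.3476] 164 [0.6152 0.042  0.16  ] [0.6505 0.086  0.217 ]
o [280.5574 306.9945] 183 [0.648  0.1395 0.16  ] [0.681  0.1767 0.217 ]
o [257.5541 300.9189] 74 [0.6689 0.0984 0.16  ] [0.7005 0.1385 0.217 ]
o [249.1659 331.4367] 229 [0.7271 0.1428 0.16  ] [0.7547 0.1798 0.217 ]
b [264.3891 201.89  ] 1537 [ 0.4622 -0.1162  0.16  ] [ 0.508  -0.0613  0.217 ]
```

View pics/c8.png

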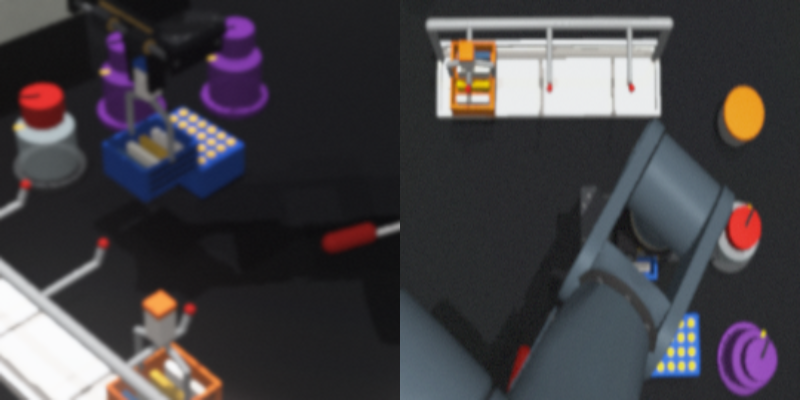

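Blue is held upright with the orange basket undisturbed. Moving to hook0.

Call:
{"op": "jog_arm", "data": {
  "delta_pos": [
    [1, 0.6, 0],
    [4, 0.6, 0],
    [8, 0.6, 0],
    [12, 0.6, 0],
    [15, 0.6, 0],
    [18, 0.6, 0],
    [20, 0.6, 0],
    [21.5, 0.6, 0],
    [21.5, 0.6, 0],
    [21.5, 0.6, 0]
  ],
  "turn": [0, 0, 0, 0, 0, 0, 0, 0, 0, 0],
  "grip": [1, 1, 1, 1, 1, 1, 1, 1, 1, 1]
}}

```text
time_s: 28.68
position: [0.6517, -0.1743, 0.2249]
tcp_rot: [[1.0, 0.003, -0.002], [0.003, -1.0, 0.001], [-0.002, -0.001, -1.0]]
force: [-1.0, -0.1, -2.2]
opening: 0.248
grasp_force: 30.0
```

Call:
{"op": "jog_arm", "data": {
  "delta_pos": [
    [0, 0, -1.5],
    [0, 0, -3],
    [0, 0, -3.9],
    [0, 0, -4.2],
    [0, 0, -4.2]
  ],
  "turn": [0, 0, 0, 0, 0],
  "grip": [1, 1, 1, 1, 1]
}}

```text
time_s: 29.3
position: [0.6517, -0.1754, 0.1855]
tcp_rot: [[1.0, 0.002, -0.001], [0.002, -1.0, -0.001], [-0.001, 0.001, -1.0]]
force: [-4.5, 0.6, 9.2]
opening: 0.248
grasp_force: 30.0
```

Run:
```python
from m import *
cv2.imwrite('pics/c9.png',np.hstack([cv2.resize(c['color'][150:350,120:320],(400,400)),cv2.resize(t['color'][100:260,230:450],(400,400))]))
```

```text
29.3 [ 0.6517 -0.1754  0.1855] 65.41300659250535
o [259.4588 271.2059] 170 [0.6148 0.0418 0.16  ] [0.6502 0.0858 0.217 ]
o [280.7349 306.5904] 166 [0.647 0.139 0.16 ] [0.6802 0.1763 0.217 ]
o [257.4085 300.9296] 71 [0.6691 0.0983 0.16  ] [0.7007 0.1383 0.217 ]
o [246.2279 328.6326] 215 [0.7267 0.1343 0.16  ] [0.7544 0.1719 0.217 ]
b [276.4147 202.3806] 909 [ 0.4436 -0.0962  0.16  ] [ 0.4908 -0.0427  0.217 ]
```

View pics/c9.png

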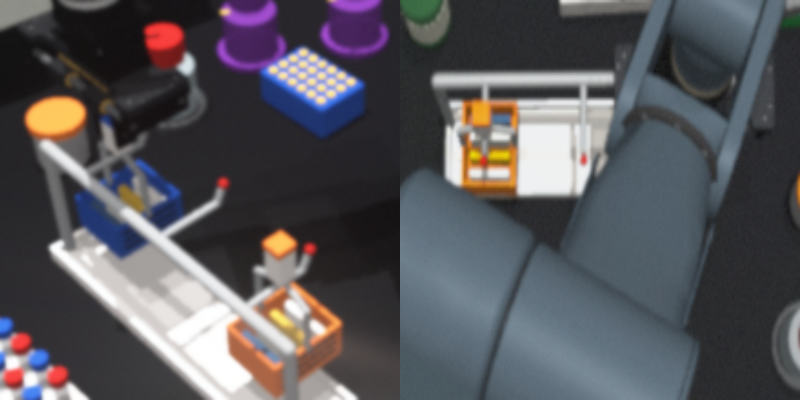

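Call:
{"op": "jog_arm", "data": {
  "delta_pos": [
    [0, 0, 0.1],
    [0, 0, 0.1],
    [0, 0, 0.1],
    [0, 0, 0.1],
    [0, 0, 0.1],
    [0, 0, 3],
    [0, 0, 7],
    [-5, 0, 7],
    [-10, 2, 7],
    [-14, 6, 7],
    [-14, 11, 7],
    [-14, 16, 7]
  ],
  "turn": [0, 0, 0, 0, 0, 0, 0, 0, 0, 0, 0, 0],
  "grip": [1, 0.55, 0.55, 0.55, 0.55, 0.55, 0.55, 0.55, 1, 1, 1, 1]
}}

```text
time_s: 30.9
position: [0.5121, -0.0139, 0.254]
tcp_rot: [[1.0, 0.001, 0.001], [0.001, -1.0, -0.0], [0.001, 0.0, -1.0]]
force: [0.9, -0.4, -0.5]
opening: 0.08
grasp_force: 0.0
```

Call:
{"op": "jog_arm", "data": {
  "delta_pos": [
    [0, 5, 0],
    [0, 10, 0],
    [0, 15, 0],
    [0, 20, 0],
    [0, 25, 0],
    [0, 30, 0],
    [0, 33.5, 0],
    [0, 33.5, 0]
  ],
  "turn": [0, 0, 0, 0, 0, 0, 0, 0],
  "grip": [1, 1, 1, 1, 1, 1, 1, 1]
}}

```text
time_s: 31.9
position: [0.5121, 0.3225, 0.2534]
tcp_rot: [[1.0, 0.006, 0.001], [0.006, -1.0, 0.001], [0.001, -0.001, -1.0]]
force: [-0.5, 0.2, 0.1]
opening: 0.01
grasp_force: 0.0
```

Run:
```python
from m import *
cv2.imwrite('pics/c10.png',np.hstack([cv2.resize(c['color'][150:430,100:420],(400,400)),cv2.resize(t['color'][100:420,150:500],(400,400))]))
h=cv2.cvtColor(c['color'],cv2.COLOR_BGR2HSV)
k,_,st,ce=cv2.connectedComponentsWithStats(cv2.inRange(h,(105,110,50),(125,255,255)))
for i in range(1,k):
    if st[i,4]>40 and 150<ce[i][0]<260 and ce[i][1]<300: print(ce[i],st[i,4],onz(c,*ce[i],.217))
```

```text
31.9 [0.5121 0.3225 0.2534] 111.27785522559499
o [259.362  271.3865] 163 [0.6153 0.0421 0.16  ] [0.6506 0.086  0.217 ]
o [280.6724 306.8333] 174 [0.6475 0.1393 0.16  ] [0.6806 0.1766 0.217 ]
o [257.5    300.8429] 70 [0.6688 0.0982 0.16  ] [0.7005 0.1383 0.217 ]
o [248.925 329.325] 120 [0.7243 0.1389 0.16  ] [0.7521 0.1762 0.217 ]
b [276.3275 202.267 ] 910 [ 0.4435 -0.0966  0.16  ] [ 0.4907 -0.0431  0.217 ]
[176.4338 206.5441] 136 [ 0.6501 -0.1746  0.217 ]
[201.5127 247.8006] 316 [ 0.6886 -0.0384  0.217 ]
[180.0267 237.6533] 75 [ 0.7011 -0.0904  0.217 ]
[172.1463 261.876 ] 492 [ 0.751 -0.045  0.217]
```

View pics/c10.png

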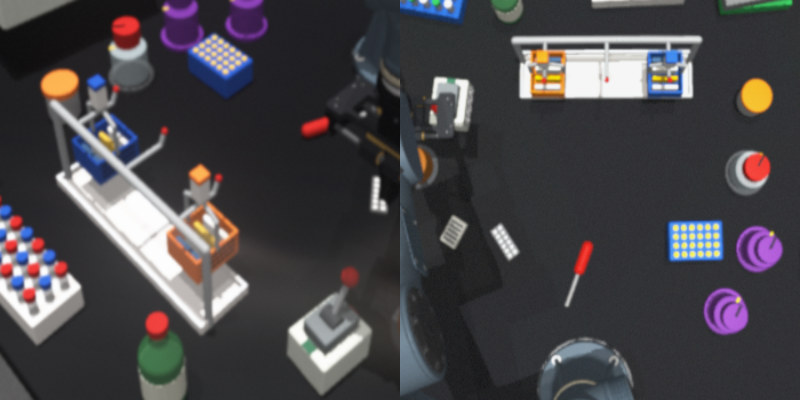

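Both baskets hang, blue at (0.650,−0.175) and orange at (0.651,0.086). The lever is still off and there is no green basket on the bench. Now the lever.

Call:
{"op": "jog_arm", "data": {
  "delta_pos": [
    [0, 0, -5],
    [0, 0, -10],
    [0, 0, -11.7],
    [0, 0, -11.7],
    [2, -0.2, -11.7],
    [4, -0.4, -11.7],
    [6, -0.6, -11.7],
    [8, -0.8, -11.7],
    [9, -0.9, -11.7],
    [9.7, -0.9, -11.7],
    [9.7, -0.9, -11.7],
    [9.7, -0.9, -11.7]
  ],
  "turn": [0, 0, 0, 0, 0, 0, 0, 0, 0, 0, 0, 0],
  "grip": [1, 1, 1, 1, 1, 1, 1, 1, 1, 1, 1, 1]
}}

```text
time_s: 33.5
position: [0.6092, 0.3112, 0.1369]
tcp_rot: [[1.0, 0.002, 0.0], [0.002, -1.0, -0.0], [0.0, 0.0, -1.0]]
force: [-1.7, -1.4, 0.7]
opening: 0.004
grasp_force: 0.8
```

Call:
{"op": "jog_arm", "data": {
  "delta_pos": [
    [0.2, 0, 0],
    [0.4, 0, 0],
    [0.4, 0, 0],
    [-3, 0, 0],
    [-8, 0, 0],
    [-9, 0, 6],
    [-9, 0, 11],
    [-11, -5, 11],
    [-13, -9, 11],
    [-13, -9, 11]
  ],
  "turn": [0, 0, 0, 0, 0, 0, 0, 0, 0, 0],
  "grip": [1, 1, 1, 1, 1, 1, 1, 1, 1, 1]
}}

```text
time_s: 34.75
position: [0.4785, 0.2196, 0.247]
tcp_rot: [[1.0, -0.0, 0.001], [-0.0, -1.0, 0.0], [0.001, -0.0, -1.0]]
force: [-0.3, 1.4, -0.4]
opening: 0.007
grasp_force: 0.0
```

Run:
```python
from m import *
h=cv2.cvtColor(c['color'],cv2.COLOR_BGR2HSV)
k,_,st,ce=cv2.connectedComponentsWithStats(cv2.inRange(h,(0,140,70),(6,255,255))|cv2.inRange(h,(172,140,70),(180,255,255)))
for i in range(1,k):
    if st[i,4]>60 and 320<ce[i][0]<420 and ce[i][1]>300: print('ball',ce[i],st[i,4],onz(c,*ce[i],.1434),proj(c,(.6325,.3095,.1434)),proj(c,(.5696,.3165,.1486)))
cv2.imwrite('pics/c11.png',np.hstack([cv2.resize(c['color'][160:440,100:420],(400,400)),cv2.resize(c['color'][330:430,320:420],(400,400))]))
```

```text
34.75 [0.4785 0.2196 0.247 ] 102.49813582674939
o [259.362  271.3865] 163 [0.6153 0.0421 0.16  ] [0.6506 0.086  0.217 ]
o [280.678  306.8418] 177 [0.6475 0.1394 0.16  ] [0.6807 0.1766 0.217 ]
o [257.4861 300.8472] 72 [0.6688 0.0982 0.16  ] [0.7005 0.1383 0.217 ]
o [248.3438 330.7455] 224 [0.7271 0.1406 0.16  ] [0.7548 0.1778 0.217 ]
b [276.266  202.2042] 906 [ 0.4435 -0.0969  0.16  ] [ 0.4906 -0.0434  0.217 ]
ball [353.2553 361.227 ] 141 [0.6312 0.308  0.1434] [353.4092 362.1893] [380.0818 342.4424]
```

View pics/c11.png

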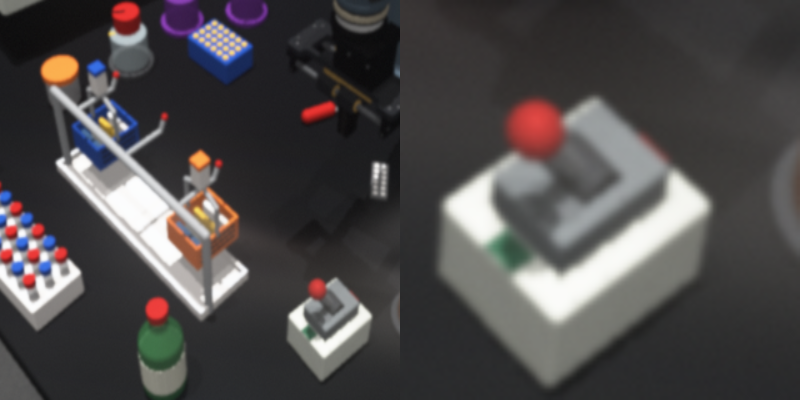

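The ball is within 1 px of the predicted full-on position, at the green mark. Both baskets hang still and the arm is clear of everything.

```bash
python3 -c "
from rig import *
print(hand_in())"
```

```text
the job is handed in; nothing more can be done
None
```

I screwed both lids shut, hung the blue and orange baskets on the rack (no green one was on the bench), pushed the dryer lever over to on, and handed the job in; no verdict came back.

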